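Unload dried weighing bottles from the vacuum desiccator

TASK

The samples in the vacuum desiccator are dry and must come out for weighing. Shut off the vacuum line by bringing the selector valve's push-pull rod to its middle click, then open the vent tap on the lid fully to let the air in, lift the lid off and lay it flat, dome up, on the round rubber mat. Move every weighing bottle into the steel tray, standing upright, then put the lid back fully home on the desiccator and turn its vent tap fully shut, with the rod left at the middle click and the other things on the bench left alone.

Things in the scene. Friction and masses are not known exactly. Their poses are not given: they have to be found in the camera images.
- desiccator: Round clear vacuum desiccator base, fixed to the bench at a varying place and yaw, 227 mm across the flange, 105 mm high. Origin: on its axis at bench level. On its local +y side, 178 mm from the axis, stands the aluminium selector valve (block 60 x 50 mm, 50 to 100 mm high; its steel tubes reach 240 mm from the axis), whose rod comes out towards local -x.
- rod (a joint): Push-pull rod of the selector valve, m: 0 = pushed fully in (on the vacuum line, as found, 0 to 0.002), grows as it is pulled out (desiccator's local -x), 0.030 = fully out (nitrogen line). Clicks at 0, 0.015 (middle, all shut) and 0.030; let go within about 5 mm of a click, it is drawn to it. About 7 N carries it over from one click to the next.
- rod_knob (a point): Middle of the black round knob on the end of the rod, 75 mm above the bench: a cylinder lying along the rod (desiccator local x), 28 mm in diameter, 26 mm long, free on both sides and above; grip it across (local y).
- lid: Clear domed lid, 227 mm across, 0.45 kg. Origin: on its axis in its sealing face (underside of its 10 mm thick flange); z up. A skirt of radius 90, tapering to 87 mm, reaches 17 mm below this and enters the mouth with 3 mm play; any yaw. On the mat its origin is 21 mm above the bench. With the tap shut it can be neither lifted off (vacuum) nor put fully home; the tap must be over about 1 rad.
- tap (a joint): Vent tap, rad: 0 = shut (bar handle crosswise to its white nozzle, along the lid's local y), as found 0 to 0.03; 1.57 = fully open (bar in line with the nozzle, along the lid's local x); opens counter-clockwise seen from above, about a vertical axis. Turns stiffly, about 0.06 N m, and stays where it is left.
- tap_handle (a point): Middle of the tap's black bar handle, on its turning axis, 70 mm from the lid's axis towards the lid's local -x, 69 mm above the lid's origin. Bar 50 mm long, 11 mm wide, 22 mm high (58 to 80 mm above the lid's origin), on a round collar of 20 mm diameter (top 60 mm above the lid's origin).
- mat: Round black rubber mat, radius 122 mm, 4 mm thick, fixed, the rest for the lid. Origin: centre of its underside.
- tray: Low open steel tray, fixed, 150 (local x) by 180 mm (local y) outside, walls 4 mm thick and 22 mm high, floor 4 mm thick. Origin: centre of its underside. Mat and tray change places from start to start.
- bottle0: Glass weighing bottle with a white stopper: squat cylinder 35 mm in diameter and 27.5 mm high, with a 13 mm wide knob on top (38 mm in all), about 60 g, a white disc of sample inside. Origin: centre of its underside; z up. Stands on the plate in the desiccator; two to four of the four bottles are there, the rest are absent (None).
- bottle1: Glass weighing bottle with a white stopper: squat cylinder 35 mm in diameter and 27.5 mm high, with a 13 mm wide knob on top (38 mm in all), about 60 g, a white disc of sample inside. Origin: centre of its underside; z up. Stands on the plate in the desiccator; two to four of the four bottles are there, the rest are absent (None).
- bottle2: Glass weighing bottle with a white stopper: squat cylinder 35 mm in diameter and 27.5 mm high, with a 13 mm wide knob on top (38 mm in all), about 60 g, a white disc of sample inside. Origin: centre of its underside; z up. Stands on the plate in the desiccator; two to four of the four bottles are there, the rest are absent (None).
- bottle3: Glass weighing bottle with a white stopper: squat cylinder 35 mm in diameter and 27.5 mm high, with a 13 mm wide knob on top (38 mm in all), about 60 g, a white disc of sample inside. Origin: centre of its underside; z up. Stands on the plate in the desiccator; two to four of the four bottles are there, the rest are absent (None).
- milk_bottle_1: Bystander: capped glass bottle, 74 mm across, 136 mm high, stands behind the work. Origin: centre of underside.
- tape_roll: Bystander: roll of tape lying flat, 100 mm across, 25 mm high. Origin: centre of underside.
- sample_cup: Bystander: plastic cup, 49 mm across, 64 mm high. Origin: centre of underside.
- seat (a point): Centre of the desiccator's mouth at the top of its flange, 105 mm above the bench: the lid's origin comes here when fully home. Mouth radius 93 mm, flange outer radius 113.5 mm.
- plate (a point): Centre of the top of the perforated metal plate inside, 45 mm above the bench, where the bottles stand; a 4 mm high raised rim at radius 74 to 77 mm keeps them in. Inner wall radius 99 mm.
- lid_knob (a point): Middle of the black round lifting knob on the lid's axis, 72 mm above the lid's origin: 36 mm in diameter, from 60 to 84 mm above the origin, with a narrower neck below it; the dome's top is at 40 mm.
Things that resemble listed ones, but are neither listed nor needed, are in the scene too. Leave any pink look-alike of the lid alone.

How it is judged:
By the outcome, as a careful person would: the job done as asked, in the order asked, and still so for the second after the job is handed in, with the robot touching nothing.
Of bottle0, bottle1, bottle2, bottle3 only 2 to 4 are there at a start; the rules pass over those that are not, and their reading is None.
At some moment in a run one of bottle0, bottle1, bottle2, bottle3 may be knocked a few centimetres aside while the robot is not near it.
Once in a run the grip may slacken for a moment while it holds something.
It also fails if it takes over 210 s, if anything falls off the work surface, if the arm or the gripper's body presses on something with over 40 N, if the wrist force passes 120 N, or if a joint passes its speed limit or range.

ROBOT

A 6-joint arm with a two-finger parallel gripper is mounted at the origin on a cart in front of the work surface, level with it; the furniture and walls round the work are solid. World frame = base frame: x ahead of the robot, y to its left, z up, the work surface at z = 0. Lengths are in m, angles in rad, forces in N, time in s.
With the tool pointing down it reaches from about 0.325 to 0.85 m from the base axis. Payload 4.4 kg.
Tool frame: the origin (TCP) lies on the front face of the gripper's body, between the roots of the fingers; the fingertips stand 97 mm ahead of it and the grasp point (between the pads) lies 78 mm ahead of it (robot.tip_extent is the distance from the TCP to the fingertips, in m); z points along the fingers, y is the direction in which the jaws open and shut (so a half turn about z gives the same grasp; the last joint's range is limited). The gripper opens to 94 mm and grips with 3 to 60 N. Pads are 16 mm wide; open, the fingers measure 119 mm over their backs; the gripper's body (75 mm by 177 mm) begins 78 mm behind the grasp point.
Start: joints at [1.028, 0.207, 1.542, -0, 1.393, -0.15], TCP at [0.22, 0.531, 0.303] pointing down, gripper open.
Joint ranges: [-2.73, 2.73], [-0.86, 2.22], [0.23, 2.46], [-1.11, 4.25], [0.08, 2.63], [-2.82, 2.82]. Speed limits (rad/s): [2.79, 2.79, 3.14, 3.14, 3.14, 3.14].

INTERFACE

Orientations are given as [roll, pitch, yaw] about the fixed x, y, z axes, in that order (R = Rz(yaw) Ry(pitch) Rx(roll)).
In Python, from plant import robot gives the robot as it stands.
- The arm moves only by the tool move_arm, never from a script. Its argument "motion" is a list of rows, each a list of 7 numbers: the turn, a rotation vector about the world's x, y, z in degrees, then the shift along the world's x, y, z in m, then the opening in per cent of the stroke, from 0 (shut) to 100 (fully open). In form: [[wx, wy, wz, x, y, z, gripper], ...]. A call has 1 to 8 rows; each row is the pose to reach, as a shift and turn from the pose commanded when the call began; what a row does not reach only later rows make up. A row lasts 1/8 s, in which the tool goes at most 62.5 mm and 10.7 degrees, less where a joint would pass 70% of its speed; a pose out of reach is approached as far as the arm can. A call with a gripper value outside its range is refused whole. The fingers move at their own pace and stop on an object; "grip_force" is the grip in N (left out, the last holds). Time passes only in rows, so rows that repeat a pose let the fingers close. It gives the time, the measured TCP pose, the force and the opening at its end, in the units of the state.
- robot.sense(): the state, without advancing time (a new reading comes with each control period).
- robot.snapshot(name): name is "scene" or "top" or "wrist"; returns the picture (384x512x3 uint8, red, green, blue); there is no depth.
- robot.camera_model(name): a dict with "camera_matrix" (3x3 intrinsics, pixels), "origin" and "rotation" of the camera in the world. Camera axes: x right, y down, z forward; pixel columns grow to the right and rows downward; lengths in m; the calibration is good to about 2 mm. A picture is of the moment at which its call begins: read the wrist's pose just before it. camera_model takes no time and is no camera call; for the wrist camera it gives the pose at the moment of the call.
- robot.hand_in(): hands the job in, once; it reports no verdict.
The state is a dict: "time_s": time; "joint_positions": joint angles; "joint_vel": joint speeds; "effort": joint torques, N m; "position": TCP position; "tcp_rot": TCP orientation; "contact_force": force on the tool from outside, world axes, zero at the start; "torque": the same for the moment, N m; "width": opening from 0.0 (shut) to 1.0 (fully open).
Only numpy, scipy, OpenCV 4.12 (cv2) and the standard library are available. Lean on these libraries where they do the work, as an engineer would, in place of code of your own. Each camera call takes 0.05 s, during which the arm holds its last target. There are 200 camera calls.

## Working session

There is one attempt and no reset: what is moved stays moved. The work goes in short steps, Python scripts to look and compute and a tool call to move; the robot and the scene stay as the last step left them, time stands still between calls to the robot, and variables do not carry over. Pictures are saved under pics/ and viewed, about 12 in all and at most 16, crops included, and the job is handed in when it is done.

Besides the shell and the picture viewer there is one more tool, called after "Request:" as name([rows], argument=value, ...), one row to a line, values as JSON. move_arm: Moves the arm, as the interface text tells. Its arguments: {"type":"object","properties":{"motion":{"type":"array","items":{"type":"array","items":{"type":"number"}}},"grip_force":{"type":"number"}},"required":["motion"]}

```bash
ls; mkdir -p pics
cat > h.py <<'E'
import numpy as np, cv2
from plant import robot
def snap(cam,name,crop=None,scale=1):
    im=robot.snapshot(cam); cv2.imwrite(f'pics/{name}_raw.png',im[:,:,::-1])
    return im
def proj(cam,P):
    m=robot.camera_model(cam);R=np.array(m['rotation']);o=np.array(m['origin']);K=np.array(m['camera_matrix'])
    c=(np.atleast_2d(P)-o)@R; p=c@K.T; return p[:,:2]/p[:,2:]
def ray(cam,uv,z,m=None):
    m=m or robot.camera_model(cam);R=np.array(m['rotation']);o=np.array(m['origin']);K=np.array(m['camera_matrix'])
    uv=np.atleast_2d(uv).astype(float); d=np.c_[uv,np.ones(len(uv))]@np.linalg.inv(K).T@R.T
    return o+d*((z-o[2])/d[:,2])[:,None]
E
python3 - <<'E'
from h import *
a=snap('top','top0');b=snap('scene','scene0')
cv2.imwrite('pics/both0.png',np.vstack([cv2.resize(a,(400,300)),cv2.resize(b,(400,300))])[:,:,::-1])
cv2.imwrite('pics/top0.png',cv2.resize(a,(800,600),interpolation=cv2.INTER_CUBIC)[:,:,::-1])
cv2.imwrite('pics/scene0.png',cv2.resize(b,(800,600),interpolation=cv2.INTER_CUBIC)[:,:,::-1])
for c in('top','scene'):
    m=robot.camera_model(c);print(c,np.round(m['origin'],3).tolist(),np.round(m['rotation'],3).tolist(),np.round(m['camera_matrix'],1).tolist())
print(robot.sense())
E
```

```text
pics
top [0.521, 0.088, 1.659] [-3.067, -0.004, -1.549] [[392.8, 0.0, 261.6], [0.0, 392.8, 190.0], [0.0, 0.0, 1.0]]
scene [-0.28, 1.339, 0.927] [-2.045, -0.015, -2.517] [[481.8, 0.0, 260.2], [0.0, 481.8, 189.2], [0.0, 0.0, 1.0]]
{'time_s': 0.1, 'joint_positions': array([ 1.02748167e+00,  2.07321086e-01,  1.54280826e+00, -4.21279796e-05,
        1.39347040e+00, -1.50536419e-01]), 'joint_vel': array([ 0.00167928, -0.00291304, -0.00508807,  0.0009445 ,  0.00051854,
        0.00103525]), 'effort': array([-1.12443493e-03, -3.71868968e+01, -2.82289660e+01,  6.99935574e-02,
        3.11766390e-02, -2.42474721e-05]), 'position': array([0.21984779, 0.5307392 , 0.30161583]), 'tcp_rot': array([-3.13960204e+00, -2.60016906e-04,  2.74882163e+00]), 'contact_force': array([-0.47106822,  0.42822359,  0.44096016]), 'torque': array([-0.00719176,  0.03153148,  0.01850692]), 'width': 1.001884432845216}
```

View pics/top0.png

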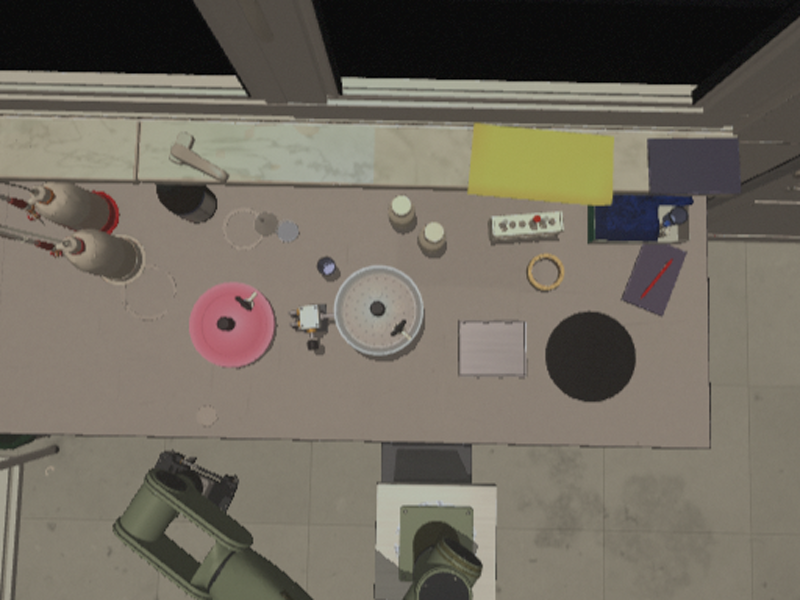

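View pics/scene0.png

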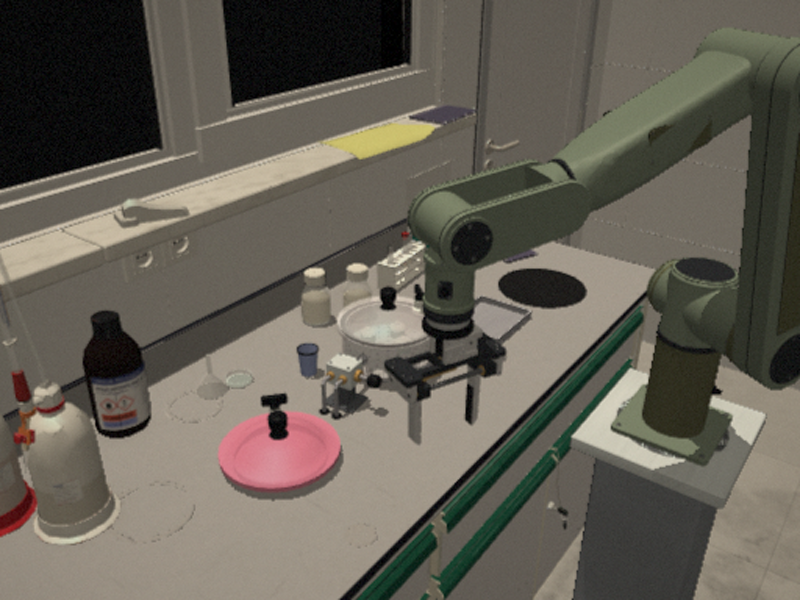

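The top view shows the desiccator at (378,310) with the valve on its left (308,318) and the rod knob at (313,344). The tap is at (398,328), the tray at (492,348), the mat at (590,356), and the pink look-alike at (232,324). Next I'll take finer measurements.

```bash
cat > h.py <<'E'
import numpy as np, cv2
from scipy.spatial.transform import Rotation as Ro
from plant import robot
def snap(cam,name):
    im=robot.snapshot(cam); cv2.imwrite(f'pics/{name}_raw.png',im[:,:,::-1]); return im
def cam(c):
    m=robot.camera_model(c) if isinstance(c,str) else c
    r=np.array(m['rotation']); R=r if r.ndim==2 else Ro.from_euler('xyz',r).as_matrix()
    return R,np.array(m['origin']),np.array(m['camera_matrix'])
def proj(c,P):
    R,o,K=cam(c); q=(np.atleast_2d(P)-o)@R@K.T; return q[:,:2]/q[:,2:]
def ray(c,uv,z):
    R,o,K=cam(c); uv=np.atleast_2d(uv).astype(float)
    d=np.c_[uv,np.ones(len(uv))]@np.linalg.inv(K).T@R.T
    return o+d*((z-o[2])/d[:,2])[:,None]
def two(c1,u1,c2,u2):
    R1,o1,K1=cam(c1);R2,o2,K2=cam(c2)
    d1=R1@np.linalg.inv(K1)@np.r_[u1,1];d2=R2@np.linalg.inv(K2)@np.r_[u2,1]
    s=np.linalg.lstsq(np.c_[d1,-d2],o2-o1,rcond=None)[0]; a=o1+s[0]*d1;b=o2+s[1]*d2
    return (a+b)/2,np.linalg.norm(a-b)
def big(im,x0,y0,x1,y1,s,name):
    cv2.imwrite(f'pics/{name}.png',cv2.resize(im[y0:y1,x0:x1],None,fx=s,fy=s,interpolation=cv2.INTER_CUBIC)[:,:,::-1])
def dark(im,box,thr=60,minA=6):
    x0,y0,x1,y1=box; m=(im[y0:y1,x0:x1].max(2)<thr).astype(np.uint8)
    n,l,s,c=cv2.connectedComponentsWithStats(m); return [(np.round(c[i]+[x0,y0],2).tolist(),int(s[i,4]),s[i,2:4].tolist()) for i in range(1,n) if s[i,4]>=minA]
E
python3 - <<'E'
from h import *
a=cv2.imread('pics/top0_raw.png')[:,:,::-1]
b=cv2.imread('pics/scene0_raw.png')[:,:,::-1]
print('base px',proj('top',[0,0,0])*800/512)
print('desic',dark(a,(212,168,275,230)));print('valve',dark(a,(183,190,213,228)));print('mat',dark(a,(340,195,410,260),60,200))
print('scene',dark(b,(225,180,275,250)))
for n,v in dark(a,(340,195,410,260),60,200)[:1] and [('mat',dark(a,(340,195,410,260),60,200)[0][0])]: print(n,ray('top',v,.004))
A=a[170:235,185:275];B=b[170:270,200:300]
C=np.hstack([cv2.resize(A,(540,390),interpolation=2)]);D=cv2.resize(B,(390,390),interpolation=2)[:,:250]
cv2.imwrite('pics/c1.png',np.hstack([C,D])[:,:,::-1])
E
```

```text
base px [[435.09491479 541.80029057]]
desic [([243.42, 199.0], 12, [6, 7]), ([255.11, 209.44], 27, [9, 10])]
valve [([200.07, 220.28], 29, [7, 6])]
mat [([377.51, 227.94], 2543, [56, 57])]
scene [([267.62, 187.24], 37, [5, 10]), ([248.05, 190.32], 119, [10, 14]), ([272.35, 204.51], 63, [5, 20]), ([261.87, 237.39], 426, [29, 25]), ([239.07, 243.67], 67, [11, 8])]
mat [[ 0.49539353 -0.40687595  0.004     ]]
```

View pics/c1.png

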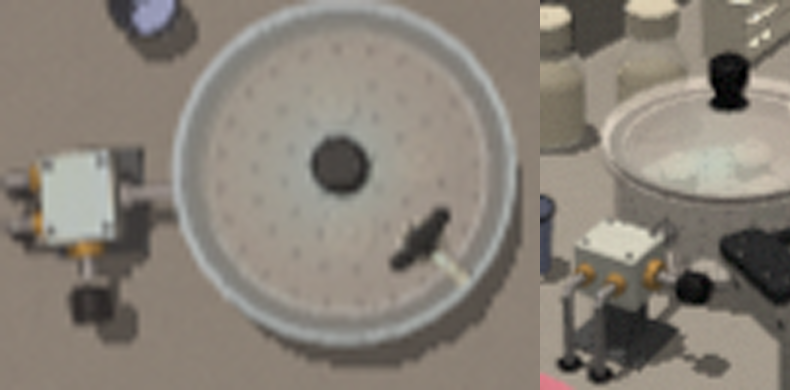

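Run:
```python
from h import *
a=cv2.imread('pics/top0_raw.png')[:,:,::-1]
f=lambda x,y:(x/6+185-.42,y/6+170-.42)
print('lidring',ray('top',f(345,172),.113),ray('top',f(175,172),.113),ray('top',f(516,172),.113))
print('lidknob',ray('top',f(340,165),.189), ray('top',[243.4,199],.18))
print('tap',ray('top',f(422,240),.183)); e=ray('top',[f(395,265),f(446,215)],.185);print('bar ends',e,np.linalg.norm(e[0]-e[1]))
print('nozzle tip',ray('top',f(465,278),.165))
print('rodknob',ray('top',f(93,305),.08),ray('top',[200.07,220.28],.08))
print('valve top',ray('top',f(78,196),.1))
hsv=cv2.cvtColor(a,cv2.COLOR_RGB2HSV)
# tray corners
g=lambda x,y:(x*.64,y*.64)
t=ray('top',[g(458,321),g(525,321),g(525,377),g(458,377)],.02);print('tray',t,t.mean(0))
print('wristcam',robot.camera_model('wrist'))
```

```text
lidring [[0.60213023 0.15969686 0.113     ]] [[0.5997094  0.27122649 0.113     ]] [[0.60456683 0.04744116 0.113     ]]
lidknob [[0.60243802 0.15939327 0.189     ]] [[0.59587129 0.15153779 0.18      ]]
tap [[0.55691515 0.10722243 0.183     ]]
bar ends [[0.54091648 0.12368983 0.185     ]
 [0.57280213 0.09254991 0.185     ]] 0.04456892666075673
nozzle tip [[0.53393709 0.07972477 0.165     ]]
rodknob [[0.51136732 0.32711648 0.08      ]] [[0.51189857 0.32717413 0.08      ]]
valve top [[0.5830996  0.33637616 0.1       ]]
tray [[ 0.58160085 -0.04962594  0.02      ]
 [ 0.58547291 -0.22866609  0.02      ]
 [ 0.43686929 -0.22975515  0.02      ]
 [ 0.43309283 -0.05192492  0.02      ]] [ 0.50925897 -0.13999302  0.02      ]
wristcam {'camera_matrix': array([[285.89489318,   0.        , 254.4406335 ],
       [  0.        , 285.89489318, 193.51720284],
       [  0.        ,   0.        ,   1.        ]]), 'origin': array([0.15260371, 0.5575585 , 0.38325927]), 'rotation': array([2.88982084e+00, 2.78336271e-03, 1.17705096e+00])}
```

Request:
move_arm([
  [0, 0, 10, 0.05, -0.035, -0.01, 100],
  [0, 0, 20, 0.1, -0.07, -0.02, 100],
  [0, 0, 29, 0.15, -0.105, -0.03, 100],
  [0, 0, 29, 0.2, -0.14, -0.04, 100],
  [0, 0, 29, 0.25, -0.175, -0.053, 100],
  [0, 0, 29, 0.2915, -0.2042, -0.053, 100],
  [0, 0, 29, 0.2915, -0.2042, -0.053, 100],
  [0, 0, 29, 0.2915, -0.2042, -0.053, 100],
])

```text
time_s: 1.1
position: [0.511, 0.327, 0.249]
tcp_rot: [3.141, -0.002, -3.029]
contact_force: [-0.1, 1.1, -1.3]
width: 1.001
```

Run:
```python
from h import *
s=robot.sense();print(s['position'],s['tcp_rot'],s['joint_positions'])
m=robot.camera_model('wrist');a=snap('wrist','w1')
P=s['position'];print('knob exp',proj(m,[0.5115,.3268,.075]),'grasp',proj(m,P-[0,0,.078]))
cv2.imwrite('pics/w1.png',a[:,:,::-1])
print(dark(a,(0,0,512,384),50,150))
```

```text
[0.51100657 0.32701172 0.24904053] [ 3.14146994e+00 -1.69873562e-03 -3.02872713e+00] [ 4.26440551e-01  3.19785114e-01  1.51446563e+00  6.63338618e-04
  1.30892001e+00 -1.25739343e+00]
knob exp [[255.37003827 201.7729705 ]] grasp [[256.27270753 244.80059897]]
[([255.35, 213.65], 1534, [54, 55]), ([248.36, 321.13], 39859, [512, 164])]
```

View pics/w1.png

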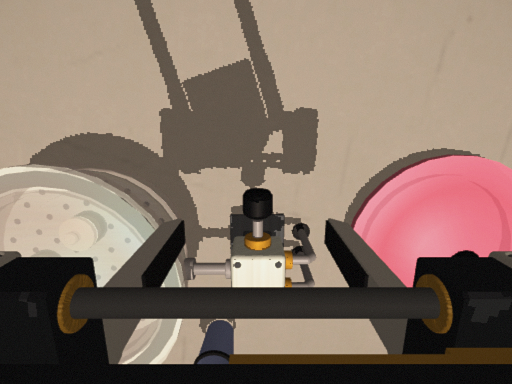

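The wrist view shows the rod knob at (257,203), and I predicted (255,202), so the calibration agrees. I'll descend and grip.

Request:
move_arm([
  [0, 0, 0, 0, 0, -0.05, 100],
  [0, 0, 0, 0, 0, -0.093, 100],
  [0, 0, 0, 0, 0, -0.093, 100],
  [0, 0, 0, 0, 0, -0.093, 0],
  [0, 0, 0, 0, 0, -0.093, 0],
  [0, 0, 0, 0, 0, -0.093, 0],
  [0, 0, 0, 0, 0, -0.093, 0],
  [0, 0, 0, 0, 0, -0.093, 0],
], grip_force=25)

```text
time_s: 2.15
position: [0.5118, 0.327, 0.157]
tcp_rot: [3.141, 0.0, -3.028]
contact_force: [-0.7, 0.1, 0.1]
width: 0.51
```

Request:
move_arm([
  [0, 0, 0, 0, 0, 0, 0],
  [0, 0, 0, 0, 0, 0, 0],
  [0, 0, 0, 0, 0, 0, 0],
  [0, 0, 0, 0, 0, 0, 0],
  [0, 0, 0, 0, 0, 0, 0],
])

```text
time_s: 2.78
position: [0.5114, 0.3291, 0.1566]
tcp_rot: [3.137, 0.001, -3.028]
contact_force: [-0.5, 6.0, -2.5]
width: 0.287
```

Request:
move_arm([
  [0, 0, 0, -0.005, -0.0005, 0, 0],
  [0, 0, 0, -0.01, -0.001, 0, 0],
  [0, 0, 0, -0.0145, -0.0016, 0, 0],
  [0, 0, 0, -0.0145, -0.0016, 0, 0],
  [0, 0, 0, -0.0145, -0.0016, 0, 0],
  [0, 0, 0, -0.0145, -0.0016, 0, 0],
])

```text
time_s: 3.52
position: [0.4966, 0.3274, 0.1566]
tcp_rot: [3.137, 0.0, -3.029]
contact_force: [-0.8, 5.6, -1.2]
width: 0.289
```

Release, then rise straight up.

Request:
move_arm([
  [0, 0, 0, 0, 0, 0, 60],
  [0, 0, 0, 0, 0, 0, 60],
  [0, 0, 0, 0, 0, 0, 60],
  [0, 0, 0, 0, 0, 0, 60],
  [0, 0, 0, 0, 0, 0.05, 60],
  [0, 0, 0, 0, 0, 0.093, 60],
  [0, 0, 0, 0, 0, 0.093, 60],
  [0, 0, 0, 0, 0, 0.093, 60],
])

```text
time_s: 4.53
position: [0.4967, 0.3251, 0.2491]
tcp_rot: [-3.141, -0.001, -3.028]
contact_force: [0.1, 0.2, -0.9]
width: 0.599
```

Run:
```python
from h import *
s=robot.sense();print(s['position'],s['width'],s['contact_force'])
m=robot.camera_model('wrist');a=snap('wrist','w2')
for n in ('w1','w2'):
    b=cv2.imread(f'pics/{n}_raw.png');g=(b[170:225,235:285].max(2)<45).astype(np.uint8)
    k,l,st,c=cv2.connectedComponentsWithStats(g);i=1+st[1:,4].argmax();print(n,st[i],c[i]+[235,170])
print('expect',proj(m,[[.5115-.0149,.3268-.0017,.075],[.5115,.3268,.075]]))
big(a,200,150,320,290,3,'w2')
```

```text
[0.49671493 0.32511605 0.24906062] 0.5990371591017842 [ 0.14302587  0.21791023 -0.88158319]
w1 [   0   18   49   37 1066] [257.29362101 207.78236398]
w2 [  9  18  28  31 713] [257.45862553 202.33239832]
expect [[255.7708804  201.02987173]
 [255.77394346 216.33615179]]
```

View pics/w2.png

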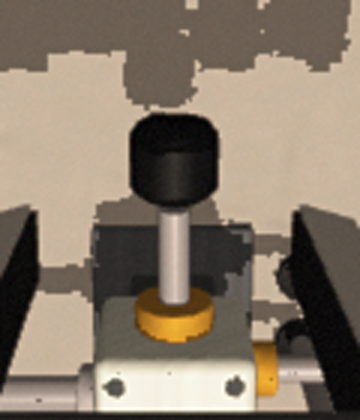

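The rod knob is out at the middle click, at the same pixel as before although the hand moved 15 mm. Now I'll go above the tap.

Request:
move_arm([
  [0, 0, -5, 0, 0, 0.06, 40],
  [0, 0, -15, 0.012, -0.04, 0.07, 40],
  [0, 0, -25, 0.024, -0.09, 0.07, 40],
  [0, 0, -35, 0.036, -0.14, 0.07, 40],
  [0, 0, -45, 0.05, -0.19, 0.07, 40],
  [0, 0, -48.5, 0.06, -0.218, 0.07, 40],
  [0, 0, -48.5, 0.06, -0.218, 0.07, 40],
  [0, 0, -48.5, 0.06, -0.218, 0.07, 40],
])

```text
time_s: 5.58
position: [0.5564, 0.108, 0.3182]
tcp_rot: [-3.14, -0.003, 2.409]
contact_force: [-0.1, -0.1, -0.8]
width: 0.402
```

Run:
```python
from h import *
s=robot.sense();print(s['position'],s['tcp_rot'],s['joint_positions'][5])
m=robot.camera_model('wrist');a=snap('wrist','w3')
b=[.557,.107];th=np.radians(-42);d=25e-3*np.array([np.cos(th),np.sin(th)])
print('tap exp',proj(m,[[*b,.185],[*(b+d),.185],[*(b-d),.185],[.602,.159,.189]]),'grasp',proj(m,s['position']-[0,0,.078]))
cv2.imwrite('pics/w3.png',a[:,:,::-1])
```

```text
[0.5563884  0.10797794 0.31818099] [-3.14002349e+00 -2.55664963e-03  2.40926020e+00] -0.7998466944663899
tap exp [[255.98162003 215.64668538]
 [255.94779175 244.84275431]
 [256.01734744 184.81154482]
 [344.55602918 215.70281056]] grasp [[256.75882035 243.35214742]]
```

View pics/w3.png

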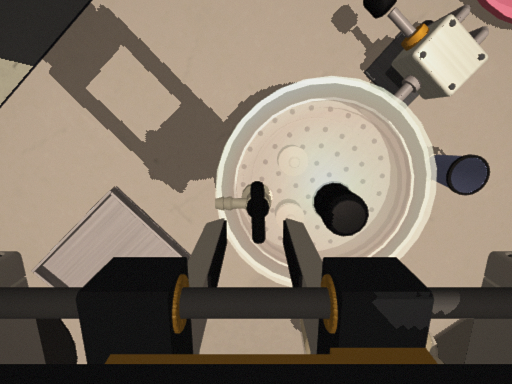

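The bar handle runs from (258,182) to (258,243), vertical in the picture and so square to the jaws. The lid knob is at (348,212), and bottles show through the lid at (293,160) and (290,213). I'll descend and grip the bar.

Request:
move_arm([
  [0, 0, 0, 0, 0.002, -0.03, 40],
  [0, 0, 0, 0, 0.002, -0.061, 40],
  [0, 0, 0, 0, 0.002, -0.061, 40],
  [0, 0, 0, 0, 0.002, -0.061, 0],
  [0, 0, 0, 0, 0.002, -0.061, 0],
  [0, 0, 0, 0, 0.002, -0.061, 0],
  [0, 0, 0, 0, 0.002, -0.061, 0],
  [0, 0, 0, 0, 0.002, -0.061, 0],
], grip_force=20)

```text
time_s: 6.62
position: [0.5579, 0.1096, 0.2603]
tcp_rot: [3.139, 0.002, 2.408]
contact_force: [-1.6, -0.1, 6.3]
width: 0.195
```

The width of 18 mm suggests the fingertips are on the 20 mm collar. I'll open, rise 8 mm and grip again.

Request:
move_arm([
  [0, 0, 0, 0, 0, 0, 35],
  [0, 0, 0, 0, 0, 0, 35],
  [0, 0, 0, 0, 0, 0.009, 35],
  [0, 0, 0, 0, 0, 0.009, 0],
  [0, 0, 0, 0, 0, 0.009, 0],
  [0, 0, 0, 0, 0, 0.009, 0],
  [0, 0, 0, 0, 0, 0.009, 0],
  [0, 0, 0, 0, 0, 0.009, 0],
])

```text
time_s: 7.62
position: [0.5573, 0.1096, 0.2677]
tcp_rot: [3.141, 0.0, 2.409]
contact_force: [1.6, 1.6, 0.1]
width: 0.112
```

Request:
move_arm([
  [0, 0, 10, 0, 0, 0, 0],
  [0, 0, 20, 0, 0, 0, 0],
  [0, 0, 30, 0, 0, 0, 0],
  [0, 0, 40, 0, 0, 0, 0],
  [0, 0, 50, 0, 0, 0, 0],
  [0, 0, 60, 0, 0, 0, 0],
  [0, 0, 70, 0, 0, 0, 0],
  [0, 0, 80, 0, 0, 0, 0],
])

```text
time_s: 8.62
position: [0.5571, 0.1081, 0.2676]
tcp_rot: [-3.14, -0.002, -2.473]
contact_force: [1.6, -3.1, 0.0]
width: 0.116
```

Request:
move_arm([
  [0, 0, 10, 0, 0, 0, 0],
  [0, 0, 11, 0, 0, 0, 0],
  [0, 0, 11, 0, 0, 0, 0],
  [0, 0, 11, 0, 0, 0, 0],
])

```text
time_s: 9.12
position: [0.5571, 0.1091, 0.2677]
tcp_rot: [-3.141, -0.0, -2.288]
contact_force: [0.9, -3.2, 1.2]
width: 0.115
```

Turned 1.586 rad. Release, rise and check.

Request:
move_arm([
  [0, 0, 0, 0, 0, 0, 40],
  [0, 0, 0, 0, 0, 0, 40],
  [0, 0, 0, 0, 0, 0, 40],
  [0, 0, 0, 0, 0, 0.05, 60],
  [0, 0, 0, 0.023, 0.026, 0.05, 60],
  [0, 0, 0, 0.0465, 0.052, 0.05, 60],
  [0, 0, 0, 0.0465, 0.052, 0.05, 60],
])

```text
time_s: 10.0
position: [0.6043, 0.163, 0.3173]
tcp_rot: [3.141, 0.0, -2.284]
contact_force: [-0.1, 0.1, -0.7]
width: 0.598
```

Run:
```python
from h import *
s=robot.sense();print(s['position'],s['tcp_rot'],s['joint_positions'][5],s['contact_force'])
m=robot.camera_model('wrist');a=snap('wrist','w4')
print('exp knob',proj(m,[[.6035,.161,.189],[.5575,.1092,.185]]),'grasp',proj(m,s['position']-[0,0,.078]))
cv2.imwrite('pics/w4.png',a[:,:,::-1])
```

```text
[0.6042822  0.16297851 0.31728515] [ 3.14118238e+00  3.86378737e-04 -2.28431831e+00] -2.3030918924845247 [-0.1013117   0.05956962 -0.70569761]
exp knob [[253.97011128 215.33367734]
 [255.04536857 123.03023988]] grasp [[255.06480835 245.37358702]]
```

View pics/w4.png

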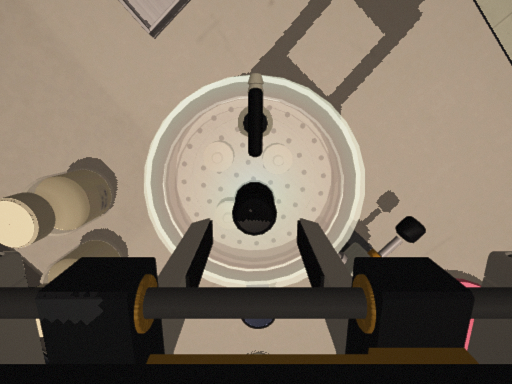

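The bar is now in line with the nozzle, so the tap is open. Three bottles show through the lid at (217,156), (278,158) and (230,212). Now I'll grip the knob.

Request:
move_arm([
  [0, 0, 0, -0.0015, -0.0017, -0.03, 60],
  [0, 0, 0, -0.0015, -0.0017, -0.062, 60],
  [0, 0, 0, -0.0015, -0.0017, -0.062, 60],
  [0, 0, 0, -0.0015, -0.0017, -0.062, 0],
  [0, 0, 0, -0.0015, -0.0017, -0.062, 0],
  [0, 0, 0, -0.0015, -0.0017, -0.062, 0],
  [0, 0, 0, -0.0015, -0.0017, -0.062, 0],
  [0, 0, 0, -0.0015, -0.0017, -0.062, 0],
], grip_force=45)

```text
time_s: 11.05
position: [0.6026, 0.16, 0.2577]
tcp_rot: [-3.14, 0.002, -2.286]
contact_force: [-1.8, 0.9, 4.9]
width: 0.371
```

Request:
move_arm([
  [0, 0, 0, 0, 0, 0, 0],
  [0, 0, 0, 0, 0, 0, 0],
  [0, 0, 0, 0, 0, 0.01, 0],
  [0, 0, 0, 0, 0, 0.02, 0],
  [0, 0, 0, 0, 0, 0.03, 0],
  [0, 0, 0, 0, 0, 0.04, 0],
  [0, 0, 0, 0, 0, 0.05, 0],
  [0, 0, 0, 0, 0, 0.05, 0],
])

```text
time_s: 12.05
position: [0.6028, 0.1598, 0.3072]
tcp_rot: [-3.14, 0.002, -2.286]
contact_force: [0.2, 0.4, -5.0]
width: 0.374
```

Request:
move_arm([
  [0, 0, -3, 0, -0.02, 0.02, 0],
  [0, 0, -10, -0.01, -0.06, 0.02, 0],
  [0, 0, -20, -0.02, -0.11, 0.02, 0],
  [0, 0, -30, -0.03, -0.16, 0.02, 0],
  [0, 0, -40, -0.04, -0.21, 0.02, 0],
  [0, 0, -50, -0.05, -0.26, 0.02, 0],
  [0, 0, -58, -0.06, -0.31, 0.02, 0],
  [0, 0, -65, -0.07, -0.36, 0.02, 0],
])

```text
time_s: 13.05
position: [0.531, -0.2032, 0.327]
tcp_rot: [-3.14, 0.001, 2.855]
contact_force: [0.5, -1.0, -4.3]
width: 0.37
```

Request:
move_arm([
  [0, 0, -5, -0.007, -0.05, 0, 0],
  [0, 0, -10, -0.017, -0.1, 0, 0],
  [0, 0, -13, -0.027, -0.15, 0, 0],
  [0, 0, -13, -0.033, -0.185, 0, 0],
  [0, 0, -13, -0.037, -0.2065, -0.01, 0],
  [0, 0, -13, -0.037, -0.2065, -0.02, 0],
  [0, 0, -13, -0.037, -0.2065, -0.02, 0],
])

```text
time_s: 13.92
position: [0.4946, -0.405, 0.3035]
tcp_rot: [3.139, -0.005, 2.636]
contact_force: [0.7, -0.1, -4.4]
width: 0.372
```

Run:
```python
from h import *
s=robot.sense();print(s['position'],s['tcp_rot'],s['width'],s['contact_force'],s['joint_positions'])
b=snap('scene','scene1');a=snap('top','top1')
L=b[60:260,200:420];R=a[150:290,190:430]
cv2.imwrite('pics/s1.png',np.vstack([cv2.resize(L,(440,290),interpolation=2),cv2.resize(R,(440,257),interpolation=2)])[:,:,::-1])
```

```text
[ 0.49458464 -0.40503463  0.30348467] [ 3.13926558 -0.00457531  2.63574872] 0.37150064536957206 [ 0.73217381 -0.09789944 -4.42771548] [-8.21741346e-01  3.43219846e-01  1.36789019e+00  7.97811179e-04
  1.43555452e+00 -1.88679799e+00]
```

View pics/s1.png

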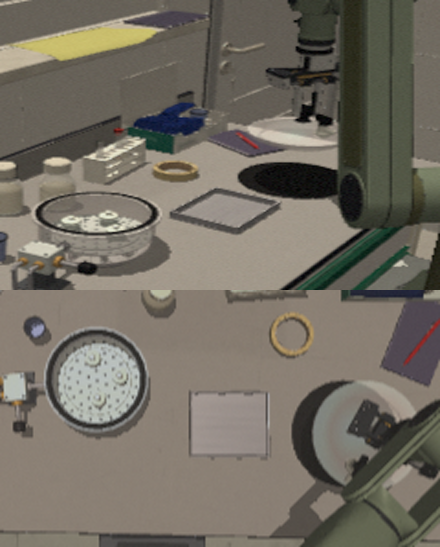

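The lid hangs level over the mat, and three bottles are visible in the open desiccator. Lower the lid.

Request:
move_arm([
  [0, 0, 0, 0, 0, -0.04, 0],
  [0, 0, 0, 0, 0, -0.08, 0],
  [0, 0, 0, 0, 0, -0.115, 0],
  [0, 0, 0, 0, 0, -0.123, 0],
  [0, 0, 0, 0, 0, -0.128, 0],
  [0, 0, 0, 0, 0, -0.131, 0],
  [0, 0, 0, 0, 0, -0.131, 0],
])

```text
time_s: 14.9
position: [0.4957, -0.4073, 0.1761]
tcp_rot: [-3.141, 0.002, 2.635]
contact_force: [-0.2, 0.0, -4.0]
width: 0.374
```

Request:
move_arm([
  [0, 0, 0, 0, 0, -0.001, 0],
  [0, 0, 0, 0, 0, -0.002, 0],
  [0, 0, 0, 0, 0, -0.003, 0],
  [0, 0, 0, 0, 0, -0.003, 0],
])

```text
time_s: 15.4
position: [0.4954, -0.4072, 0.1737]
tcp_rot: [-3.141, 0.001, 2.635]
contact_force: [-2.4, 1.8, 5.4]
width: 0.371
```

Touched down. Open and rise, then measure the bottles from the top and scene views.

Request:
move_arm([
  [0, 0, 0, 0, 0, 0, 60],
  [0, 0, 0, 0, 0, 0, 60],
  [0, 0, 0, 0, 0, 0, 60],
  [0, 0, 0, 0, 0, 0.05, 60],
  [0, 0, 0, 0, 0, 0.1, 60],
  [0, 0, 10, 0, 0.06, 0.12, 60],
  [0, 0, 20, 0.01, 0.12, 0.12, 60],
  [0, 0, 30, 0.02, 0.18, 0.12, 60],
])

```text
time_s: 16.4
position: [0.5153, -0.2253, 0.2923]
tcp_rot: [-3.141, 0.002, -3.119]
contact_force: [0.7, 0.2, -0.0]
width: 0.602
```

Run:
```python
from h import *
s=robot.sense();print(s['position'],s['tcp_rot'],s['width'])
a=snap('top','top2')
big(a,185,165,285,240,8,'t2')
g=a[165:240,205:285].astype(int); 
hsv=cv2.cvtColor(a,cv2.COLOR_RGB2HSV)
print(a[215,225:265:5].tolist())
```

```text
[ 0.51530286 -0.22533937  0.29226571] [-3.14091648e+00  1.57436858e-03 -3.11943613e+00] 0.6018336593151162
[[114, 113, 110], [179, 186, 176], [171, 176, 168], [180, 187, 178], [170, 175, 168], [183, 189, 184], [171, 176, 167], [58, 58, 55]]
```

View pics/t2.png

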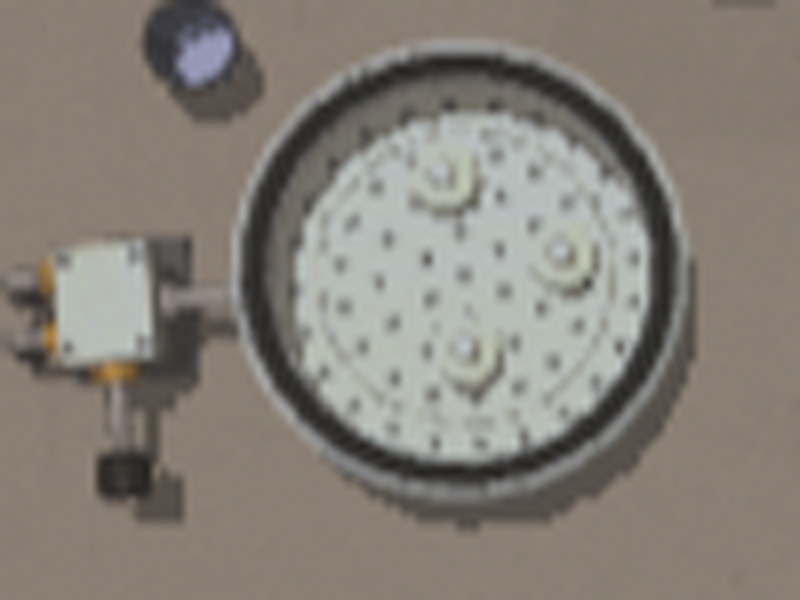

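Run:
```python
from h import *
f=lambda x,y:(x/8+185-.44,y/8+165-.44)
C=np.array([.602,.1595])
for k,r in (((443,173),(450,182)),((562,252),(566,258)),((465,348),(472,360))):
    p=ray('top',f(*k),.083)[0];q=ray('top',f(*r),.0725)[0];d=(p[:2]-C);print(np.round(p,4),np.round(q[:2],4),np.round(np.hypot(*d),3))
print('ring c',ray('top',f(461,268),.105))
```

```text
[0.6521 0.1709 0.083 ] [0.6485 0.1678] 0.051
[0.6136 0.1102 0.083 ] [0.6112 0.1082] 0.051
[0.5644 0.1577 0.083 ] [0.5587 0.1545] 0.038
ring c [[0.60330006 0.15967194 0.105     ]]
```

Request:
move_arm([
  [0, 0, 0, 0.02, 0.055, 0, 60],
  [0, 0, 0, 0.04, 0.11, 0, 60],
  [0, 0, 0, 0.06, 0.17, 0, 60],
  [0, 0, 0, 0.08, 0.23, 0, 60],
  [0, 0, 0, 0.1, 0.29, 0, 60],
  [0, 0, 0, 0.12, 0.35, -0.02, 60],
  [0, 0, 0, 0.136, 0.397, -0.042, 60],
  [0, 0, 0, 0.136, 0.397, -0.042, 60],
])

```text
time_s: 17.45
position: [0.65, 0.1738, 0.2457]
tcp_rot: [3.141, -0.006, -3.119]
contact_force: [0.5, -0.1, -0.5]
width: 0.602
```

Run:
```python
from h import *
s=robot.sense();print(s['position'],s['tcp_rot'],s['width'])
m=robot.camera_model('wrist');a=snap('wrist','w5')
print('exp bottle knobs',proj(m,[[.651,.17,.083],[.613,.11,.083],[.562,.1565,.083]]),'axis',proj(m,s['position']-[0,0,.166]))
cv2.imwrite('pics/w5.png',a[:,:,::-1])
```

```text
[0.64997141 0.17376858 0.24570166] [ 3.14149334 -0.00574751 -3.11939492] 0.6017698740056038
exp bottle knobs [[251.53780517 206.39596795]
 [182.56269533 162.57585056]
 [237.05684526 101.58789948]] axis [[255.76841061 204.34035437]]
```

View pics/w5.png

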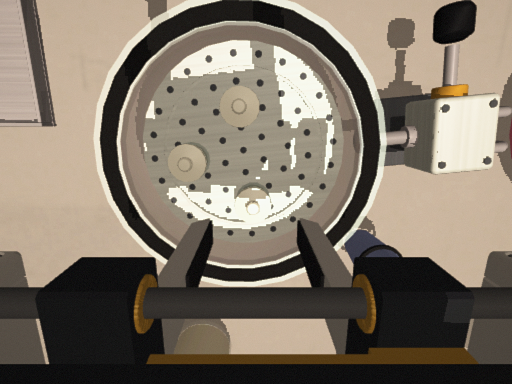

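Wrist view: bottle knobs at (253,208), (185,165) and (239,106), which is 1–2 px (at most 4) from prediction. I'll descend on the first.

Request:
move_arm([
  [0, 0, 0, 0.001, 0.001, -0.05, 60],
  [0, 0, 0, 0.001, 0.001, -0.09, 60],
  [0, 0, 0, 0.001, 0.001, -0.103, 60],
  [0, 0, 0, 0.001, 0.001, -0.103, 60],
  [0, 0, 0, 0.001, 0.001, -0.103, 0],
  [0, 0, 0, 0.001, 0.001, -0.103, 0],
  [0, 0, 0, 0.001, 0.001, -0.103, 0],
  [0, 0, 0, 0.001, 0.001, -0.103, 0],
], grip_force=15)

```text
time_s: 18.5
position: [0.6531, 0.1714, 0.1486]
tcp_rot: [3.141, 0.003, -3.124]
contact_force: [0.2, 0.1, 5.9]
width: 0.37
```

Request:
move_arm([
  [0, 0, 0, 0, 0, 0, 0],
  [0, 0, 0, 0, 0, 0, 0],
  [0, 0, 0, 0, 0, 0.01, 0],
  [0, 0, 0, 0, 0, 0.06, 0],
  [0, 0, 0, 0, 0, 0.11, 0],
  [0, 0, 0, 0, -0.01, 0.11, 0],
  [0, 0, 0, 0, -0.02, 0.11, 0],
])

```text
time_s: 19.38
position: [0.6515, 0.1507, 0.2559]
tcp_rot: [-3.141, -0.001, -3.124]
contact_force: [-1.3, -0.6, -0.8]
width: 0.369
```

Request:
move_arm([
  [0, 0, 0, -0.02, -0.05, 0, 0],
  [0, 0, 0, -0.04, -0.1, 0, 0],
  [0, 0, 0, -0.06, -0.15, 0, 0],
  [0, 0, 0, -0.08, -0.2, 0, 0],
  [0, 0, 0, -0.102, -0.256, -0.02, 0],
  [0, 0, 0, -0.102, -0.256, -0.07, 0],
  [0, 0, 0, -0.102, -0.256, -0.12, 0],
  [0, 0, 0, -0.102, -0.256, -0.14, 0],
])

```text
time_s: 20.38
position: [0.5453, -0.1042, 0.1105]
tcp_rot: [3.137, -0.011, -3.126]
contact_force: [0.6, -0.4, -0.2]
width: 0.368
```

Request:
move_arm([
  [0, 0, 0, 0, 0, -0.006, 0],
  [0, 0, 0, 0, 0, -0.009, 0],
  [0, 0, 0, 0, 0, -0.009, 0],
])

```text
time_s: 20.75
position: [0.5477, -0.1044, 0.107]
tcp_rot: [3.14, -0.006, -3.124]
contact_force: [-2.7, 0.9, 5.6]
width: 0.366
```

Request:
move_arm([
  [0, 0, 0, 0, 0, 0, 60],
  [0, 0, 0, 0, 0, 0, 60],
  [0, 0, 0, 0, 0, 0.03, 60],
  [0, 0, 0, 0, 0, 0.09, 60],
  [0, 0, 0, 0, 0.02, 0.142, 60],
  [0, 0, 0, 0.004, 0.08, 0.142, 60],
  [0, 0, 0, 0.008, 0.14, 0.142, 60],
  [0, 0, 0, 0.012, 0.2, 0.142, 60],
])

```text
time_s: 21.75
position: [0.562, 0.0967, 0.2496]
tcp_rot: [-3.142, 0.0, -3.125]
contact_force: [1.1, 0.2, -0.8]
width: 0.599
```

Request:
move_arm([
  [0, 0, 0, 0.0035, 0.06, 0, 60],
  [0, 0, 0, 0.0035, 0.063, 0, 60],
  [0, 0, 0, 0.0035, 0.063, 0, 60],
])

```text
time_s: 22.12
position: [0.5654, 0.158, 0.2491]
tcp_rot: [-3.141, -0.001, -3.123]
contact_force: [0.5, -0.0, 0.9]
width: 0.601
```

```bash
cat >> h.py <<'E'
def wristknobs(name,zt=.083):
    s=robot.sense();m=robot.camera_model('wrist');a=snap('wrist',name)
    g=cv2.medianBlur(cv2.cvtColor(a,cv2.COLOR_RGB2GRAY),3)
    print(s['position'],s['tcp_rot'][2],s['width'])
    return a,m
E
python3 - <<'E'
from h import *
a,m=wristknobs('w6')
e=proj(m,[[.615,.112,.083],[.5655,.158,.083]]);print('exp',e)
T=[]
for u,v in e:
    u,v=int(u),int(v);x=max(0,u-60);y=max(0,v-60);T.append(cv2.resize(a[y:y+120,x:x+120],(360,360),interpolation=2));print('crop',x,y,'x3')
cv2.imwrite('pics/w6.png',np.hstack(T)[:,:,::-1])
t=snap('top','top3')
cv2.imwrite('pics/w6.png',np.vstack([np.hstack(T),cv2.resize(t[195:255,275:415],(720,309))[:230]])[:,:,::-1])
E
```

```text
[0.56536925 0.15803262 0.24906997] -3.123306207648554 0.6010595524201846
exp [[206.29213978 253.04341619]
 [255.91987914 203.61435468]]
crop 146 193 x3
crop 195 143 x3
```

View pics/w6.png

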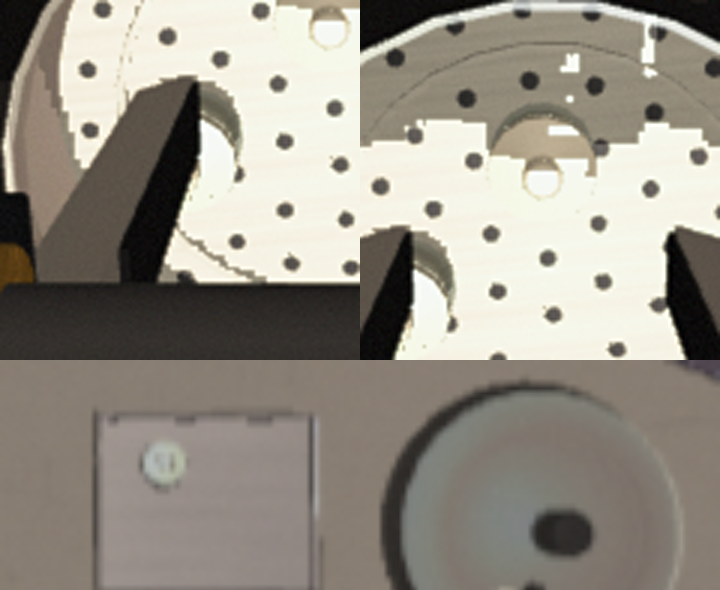

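The B3 knob is at (255.7,203), exactly as predicted. The first bottle stands in the tray and the lid is on the mat.

Request:
move_arm([
  [0, 0, 0, 0, 0, -0.05, 60],
  [0, 0, 0, 0, 0, -0.09, 60],
  [0, 0, 0, 0, 0, -0.102, 60],
  [0, 0, 0, 0, 0, -0.102, 60],
  [0, 0, 0, 0, 0, -0.102, 0],
  [0, 0, 0, 0, 0, -0.102, 0],
  [0, 0, 0, 0, 0, -0.102, 0],
  [0, 0, 0, 0, 0, -0.102, 0],
])

```text
time_s: 23.22
position: [0.5666, 0.1584, 0.1493]
tcp_rot: [3.141, 0.003, -3.124]
contact_force: [-0.2, -0.4, 6.1]
width: 0.371
```

Request:
move_arm([
  [0, 0, 0, 0, 0, 0, 0],
  [0, 0, 0, 0, 0, 0, 0],
  [0, 0, 0, 0, 0, 0.01, 0],
  [0, 0, 0, 0, 0, 0.06, 0],
  [0, 0, 0, 0, 0, 0.11, 0],
  [0, 0, 0, -0.02, -0.05, 0.11, 0],
  [0, 0, 0, -0.04, -0.1, 0.11, 0],
  [0, 0, 0, -0.06, -0.15, 0.11, 0],
])

```text
time_s: 24.22
position: [0.5046, 0.0072, 0.2579]
tcp_rot: [-3.141, 0.0, -3.123]
contact_force: [0.2, 0.1, -0.2]
width: 0.366
```

Request:
move_arm([
  [0, 0, 0, -0.018, -0.056, 0, 0],
  [0, 0, 0, -0.0355, -0.113, -0.01, 0],
  [0, 0, 0, -0.0355, -0.113, -0.06, 0],
  [0, 0, 0, -0.0355, -0.113, -0.11, 0],
  [0, 0, 0, -0.0355, -0.113, -0.14, 0],
  [0, 0, 0, -0.0355, -0.113, -0.145, 0],
  [0, 0, 0, -0.0355, -0.113, -0.149, 0],
  [0, 0, 0, -0.0355, -0.113, -0.149, 0],
])

```text
time_s: 25.22
position: [0.4711, -0.105, 0.1099]
tcp_rot: [-3.141, 0.002, -3.124]
contact_force: [-0.3, 0.1, -0.7]
width: 0.365
```

Request:
move_arm([
  [0, 0, 0, 0, 0, 0, 60],
  [0, 0, 0, 0, 0, 0, 60],
  [0, 0, 0, 0, 0, 0.03, 60],
  [0, 0, 0, 0, 0, 0.09, 60],
  [0, 0, -10, 0.03, 0.04, 0.141, 60],
  [0, 0, -20, 0.07, 0.09, 0.141, 60],
  [0, 0, -30, 0.11, 0.13, 0.141, 60],
  [0, 0, -40, 0.14, 0.17, 0.141, 60],
])

```text
time_s: 26.22
position: [0.6118, 0.0668, 0.2508]
tcp_rot: [3.14, 0.002, 2.455]
contact_force: [-0.1, -0.0, 0.4]
width: 0.599
```

Request:
move_arm([
  [0, 0, -6, 0.005, 0.047, 0, 60],
  [0, 0, -6, 0.005, 0.047, 0, 60],
  [0, 0, -6, 0.005, 0.047, 0, 60],
])

```text
time_s: 26.6
position: [0.6149, 0.112, 0.2496]
tcp_rot: [-3.141, 0.0, 2.357]
contact_force: [-0.6, 0.2, 0.2]
width: 0.604
```

Run:
```python
from h import *
a,m=wristknobs('w7')
e=proj(m,[[.615,.112,.083],[.602,.1595,.105]]);print('exp',e)
t=snap('top','top4')
cv2.imwrite('pics/w7.png',np.hstack([a[50:280,80:440],cv2.resize(t[190:255,275:415],(495,230))[:,:300]])[:,:,::-1])
```

```text
[0.61486351 0.11199611 0.24963792] 2.357271602068532 0.6041143457019522
exp [[256.13695551 202.04727637]
 [287.15220632 157.90237609]]
```

View pics/w7.png

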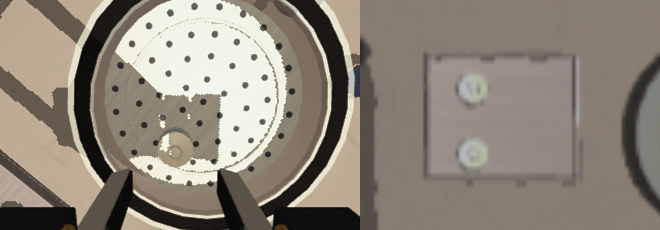

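Bottles 1 and 3 stand in the tray. The last one's knob is at (255,202), as predicted, and nothing else is on the plate.

Request:
move_arm([
  [0, 0, 0, 0, 0, -0.05, 60],
  [0, 0, 0, 0, 0, -0.09, 60],
  [0, 0, 0, 0, 0, -0.102, 60],
  [0, 0, 0, 0, 0, -0.102, 60],
  [0, 0, 0, 0, 0, -0.102, 0],
  [0, 0, 0, 0, 0, -0.102, 0],
  [0, 0, 0, 0, 0, -0.102, 0],
  [0, 0, 0, 0, 0, -0.102, 0],
])

```text
time_s: 27.7
position: [0.6157, 0.1121, 0.1486]
tcp_rot: [3.141, 0.001, 2.356]
contact_force: [-0.7, -0.7, 3.4]
width: 0.372
```

Request:
move_arm([
  [0, 0, 0, 0, 0, 0, 0],
  [0, 0, 0, 0, 0, 0, 0],
  [0, 0, 0, 0, 0, 0.01, 0],
  [0, 0, 0, 0, 0, 0.06, 0],
  [0, 0, 0, 0, 0, 0.11, 0],
  [0, 0, 10, -0.02, -0.05, 0.11, 0],
  [0, 0, 20, -0.04, -0.1, 0.11, 0],
  [0, 0, 30, -0.06, -0.15, 0.11, 0],
])

```text
time_s: 28.7
position: [0.5541, -0.0387, 0.2576]
tcp_rot: [3.141, -0.0, 2.886]
contact_force: [0.9, -0.1, -0.5]
width: 0.371
```

Request:
move_arm([
  [0, 0, 5, -0.018, -0.05, 0, 0],
  [0, 0, 10, -0.036, -0.1, 0, 0],
  [0, 0, 15, -0.045, -0.14, -0.02, 0],
  [0, 0, 15, -0.045, -0.14, -0.07, 0],
  [0, 0, 15, -0.045, -0.14, -0.12, 0],
  [0, 0, 15, -0.045, -0.14, -0.143, 0],
  [0, 0, 15, -0.045, -0.14, -0.149, 0],
  [0, 0, 15, -0.045, -0.14, -0.149, 0],
])

```text
time_s: 29.7
position: [0.5099, -0.1775, 0.1087]
tcp_rot: [3.141, -0.001, -3.142]
contact_force: [1.4, 0.1, 0.2]
width: 0.37
```

Request:
move_arm([
  [0, 0, 0, 0, 0, 0, 60],
  [0, 0, 0, 0, 0, 0, 60],
  [0, 0, 0, 0, 0, 0.03, 60],
  [0, 0, 0, 0, 0, 0.09, 60],
  [0, 0, -10, 0, -0.05, 0.145, 60],
  [0, 0, -20, -0.005, -0.11, 0.145, 60],
  [0, 0, -30, -0.01, -0.17, 0.145, 60],
  [0, 0, -30, -0.015, -0.229, 0.145, 60],
])

```text
time_s: 30.7
position: [0.4951, -0.4082, 0.2548]
tcp_rot: [-3.141, 0.002, 2.617]
contact_force: [0.2, -0.2, -0.3]
width: 0.599
```

Run:
```python
from h import *
a,m=wristknobs('w8');print(robot.sense()['joint_positions'][5])
print('exp',proj(m,[[.4954,-.4072,.105],[.509,-.14,.022]]))
t=snap('top','top5')
cv2.imwrite('pics/w8.png',np.hstack([a[:300],cv2.resize(t[190:260,210:415],(586,200))[:,:].repeat(1,0)[:,0:288] if 0 else cv2.copyMakeBorder(cv2.resize(t[185:255,210:300],(288,224)),0,76,0,0,0)])[:,:,::-1])
```

```text
[ 0.49513913 -0.40815275  0.25476923] 2.6172953932671006 0.5987773308280969
-1.8734249806913938
exp [[257.25005563 207.31885911]
 [490.46847736  68.45048518]]
```

View pics/w8.png

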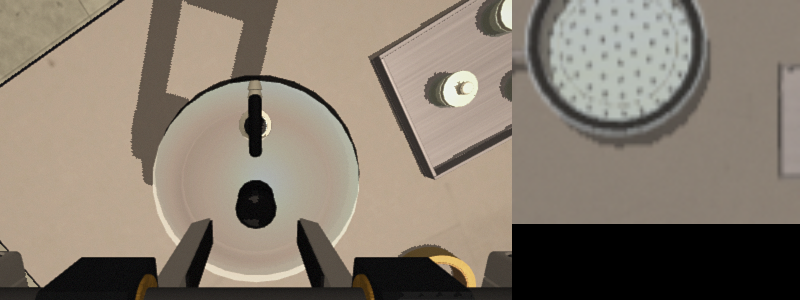

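The third bottle is upright in the tray, the desiccator is empty, and the lid knob is centred under the hand at (256,205). Grip the lid.

Request:
move_arm([
  [0, 0, 0, 0, 0, -0.04, 60],
  [0, 0, 0, 0, 0, -0.079, 60],
  [0, 0, 0, 0, 0, -0.079, 60],
  [0, 0, 0, 0, 0, -0.079, 0],
  [0, 0, 0, 0, 0, -0.079, 0],
  [0, 0, 0, 0, 0, -0.079, 0],
  [0, 0, 0, 0, 0, -0.079, 0],
  [0, 0, 0, 0, 0, -0.079, 0],
], grip_force=45)

```text
time_s: 31.8
position: [0.4961, -0.4072, 0.1772]
tcp_rot: [-3.14, 0.004, 2.618]
contact_force: [-0.6, -0.5, 5.9]
width: 0.372
```

Request:
move_arm([
  [0, 0, 0, 0, 0, 0, 0],
  [0, 0, 0, 0, 0, 0.02, 0],
  [0, 0, 0, 0, 0, 0.06, 0],
  [0, 0, 0, 0, 0, 0.1, 0],
  [0, 0, 0, 0, 0, 0.14, 0],
  [0, 0, 0, 0, 0.02, 0.16, 0],
  [0, 0, 10, 0.01, 0.06, 0.16, 0],
  [0, 0, 20, 0.02, 0.11, 0.16, 0],
])

```text
time_s: 32.8
position: [0.5147, -0.2954, 0.3348]
tcp_rot: [3.141, -0.001, 2.971]
contact_force: [0.5, 0.2, -3.9]
width: 0.369
```

Request:
move_arm([
  [0, 0, 8, 0.01, 0.055, 0, 0],
  [0, 0, 16, 0.02, 0.11, 0, 0],
  [0, 0, 24, 0.03, 0.165, 0, 0],
  [0, 0, 32, 0.04, 0.22, 0, 0],
  [0, 0, 40, 0.05, 0.275, 0, 0],
  [0, 0, 48, 0.06, 0.33, 0, 0],
  [0, 0, 54, 0.07, 0.38, 0, 0],
  [0, 0, 58, 0.08, 0.42, 0, 0],
])

```text
time_s: 33.8
position: [0.5943, 0.126, 0.3343]
tcp_rot: [3.14, -0.001, -2.3]
contact_force: [0.3, -0.4, -4.6]
width: 0.37
```

Request:
move_arm([
  [0, 0, 0, 0.0065, 0.035, 0, 0],
  [0, 0, 0, 0.0068, 0.0366, -0.02, 0],
  [0, 0, 0, 0.0068, 0.0366, -0.04, 0],
  [0, 0, 0, 0.0068, 0.0366, -0.048, 0],
  [0, 0, 0, 0.0068, 0.0366, -0.048, 0],
  [0, 0, 0, 0.0068, 0.0366, -0.048, 0],
])

```text
time_s: 34.55
position: [0.6024, 0.1599, 0.2876]
tcp_rot: [-3.141, 0.001, -2.305]
contact_force: [0.1, 0.5, -3.7]
width: 0.368
```

Run:
```python
from h import *
s=robot.sense();print(s['position'],s['tcp_rot'],s['contact_force'],s['width'])
b=snap('scene','scene3');a=snap('top','top6')
cv2.imwrite('pics/s3.png',np.hstack([cv2.resize(b[140:260,200:310],(440,480),interpolation=2),cv2.resize(a[160:240,215:275],(360,480),interpolation=2)])[:,:,::-1])
```

```text
[0.60237792 0.15991903 0.28756326] [-3.14060459e+00  1.00140888e-03 -2.30465661e+00] [ 0.12364131  0.4589137  -3.6844683 ] 0.3683303518581006
```

View pics/s3.png

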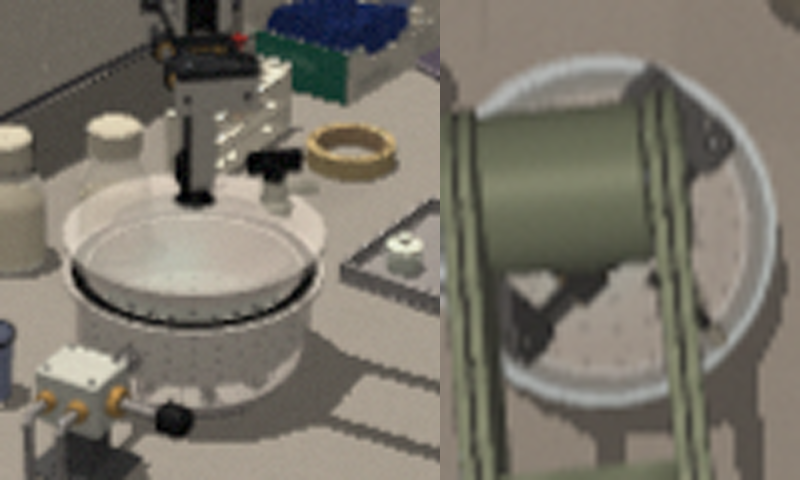

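The lid hangs level and centred over the mouth. Lower it slowly.

Request:
move_arm([
  [0, 0, 0, 0, 0, -0.006, 0],
  [0, 0, 0, 0, 0, -0.012, 0],
  [0, 0, 0, 0, 0, -0.018, 0],
  [0, 0, 0, 0, 0, -0.023, 0],
  [0, 0, 0, 0, 0, -0.023, 0],
])

```text
time_s: 35.28
position: [0.6015, 0.1604, 0.2627]
tcp_rot: [3.14, -0.001, -2.304]
contact_force: [-1.6, -0.4, -4.6]
width: 0.369
```

Request:
move_arm([
  [0, 0, 0, 0, 0, -0.001, 0],
  [0, 0, 0, 0, 0, -0.002, 0],
  [0, 0, 0, 0, 0, -0.003, 0],
  [0, 0, 0, 0, 0, -0.004, 0],
  [0, 0, 0, 0, 0, -0.004, 0],
])

```text
time_s: 35.9
position: [0.6021, 0.1605, 0.2612]
tcp_rot: [-3.141, 0.001, -2.304]
contact_force: [-3.7, 0.4, 5.9]
width: 0.371
```

Request:
move_arm([
  [0, 0, 0, 0, 0, 0, 60],
  [0, 0, 0, 0, 0, 0, 60],
  [0, 0, 0, 0, 0, 0, 60],
  [0, 0, 0, 0, 0, 0.04, 60],
  [0, 0, 1, -0.02, -0.025, 0.06, 40],
  [0, 0, 1, -0.0448, -0.0506, 0.06, 40],
  [0, 0, 1, -0.0448, -0.0506, 0.06, 40],
  [0, 0, 1, -0.0448, -0.0506, 0.06, 40],
])

```text
time_s: 36.9
position: [0.5575, 0.11, 0.3196]
tcp_rot: [-3.141, 0.001, -2.287]
contact_force: [0.5, 1.0, 0.3]
width: 0.397
```

Run:
```python
from h import *
a,m=wristknobs('w9')
print('exp tap,knob',proj(m,[[.557,.109,.185],[.602,.1595,.189]]))
cv2.imwrite('pics/w9.png',a[:,:,::-1])
```

```text
[0.55753201 0.10996733 0.31956189] -2.2867744448422975 0.3967455581808121
exp tap,knob [[254.64005888 213.87425753]
 [253.74920008 291.84211519]]
```

View pics/w9.png

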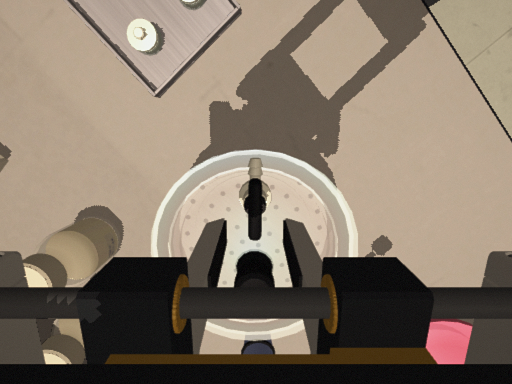

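The bar runs from (255,178) to (255,240), in line with the nozzle and between the fingers. Grip it and turn it clockwise.

Request:
move_arm([
  [0, 0, 0, -0.001, -0.001, -0.03, 40],
  [0, 0, 0, -0.001, -0.001, -0.052, 40],
  [0, 0, 0, -0.001, -0.001, -0.052, 40],
  [0, 0, 0, -0.001, -0.001, -0.052, 0],
  [0, 0, 0, -0.001, -0.001, -0.052, 0],
  [0, 0, 0, -0.001, -0.001, -0.052, 0],
  [0, 0, 0, -0.001, -0.001, -0.052, 0],
  [0, 0, 0, -0.001, -0.001, -0.052, 0],
], grip_force=20)

```text
time_s: 37.95
position: [0.5566, 0.1089, 0.2687]
tcp_rot: [-3.141, 0.002, -2.287]
contact_force: [-1.4, -0.1, 5.0]
width: 0.115
```

Request:
move_arm([
  [0, 0, 0, 0, 0, 0, 0],
  [0, 0, -10, 0, 0, 0, 0],
  [0, 0, -20, 0, 0, 0, 0],
  [0, 0, -30, 0, 0, 0, 0],
  [0, 0, -40, 0, 0, 0, 0],
  [0, 0, -50, 0, 0, 0, 0],
  [0, 0, -60, 0, 0, 0, 0],
  [0, 0, -70, 0, 0, 0, 0],
])

```text
time_s: 38.95
position: [0.5565, 0.1097, 0.2687]
tcp_rot: [3.139, 0.001, 2.77]
contact_force: [-1.1, 3.1, 5.0]
width: 0.115
```

Request:
move_arm([
  [0, 0, -10, 0, 0, 0, 0],
  [0, 0, -19, 0, 0, 0, 0],
  [0, 0, -21.5, 0, 0, 0, 0],
  [0, 0, -21.5, 0, 0, 0, 0],
  [0, 0, -21.5, 0, 0, 0, 0],
])

```text
time_s: 39.58
position: [0.5566, 0.1099, 0.2687]
tcp_rot: [3.139, -0.0, 2.401]
contact_force: [-0.3, 3.6, 5.8]
width: 0.114
```

Run:
```python
from plant import robot
s=robot.sense();print(s['tcp_rot'],s['torque'],s['contact_force'],s['width'])
```

```text
[ 3.13864540e+00 -1.73451997e-04  2.40100576e+00] [0.67269723 0.16486508 0.2837133 ] [-0.34234204  3.60248564  5.8322205 ] 0.1135944723004065
```

Turned −1.595 rad and against the stop (torque 0.28 N m). Release and check.

Request:
move_arm([
  [0, 0, 0, 0, 0, 0, 40],
  [0, 0, 0, 0, 0, 0, 40],
  [0, 0, 0, 0, 0, 0, 40],
  [0, 0, 0, 0, 0, 0.05, 40],
  [0, 0, 0, 0, 0, 0.08, 40],
  [0, 0, 0, -0.05, -0.03, 0.11, 40],
  [0, 0, 0, -0.09, -0.06, 0.13, 40],
  [0, 0, 0, -0.12, -0.09, 0.13, 40],
])

```text
time_s: 40.58
position: [0.4354, 0.0179, 0.3997]
tcp_rot: [3.14, 0.004, 2.4]
contact_force: [0.9, -0.7, 0.1]
width: 0.404
```

Run:
```python
from h import *
a,m=wristknobs('w10')
u=proj(m,[[.602,.1595,.15],[.5115-.0149,.3268-.0017,.075]]);print(u)
t=snap('top','top7');b=snap('scene','scene4')
cv2.imwrite('pics/f.png',np.vstack([np.hstack([cv2.resize(a,(400,300)),cv2.resize(b[110:300,190:443],(400,300),interpolation=2)]),cv2.resize(t[165:250,180:400],(800,300),interpolation=2)])[:,:,::-1])
```

```text
[0.43535602 0.01792929 0.39966576] 2.400215239482682 0.40351645518367685
[[434.7109689  203.61902981]
 [461.91597777  46.59495471]]
```

View pics/f.png

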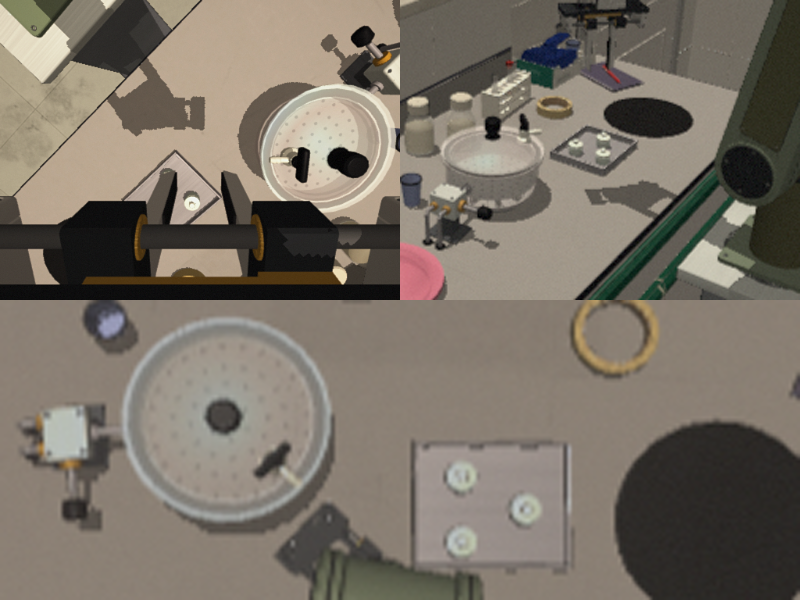

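The final views show the bar crosswise to the nozzle and the lid home. Three bottles stand upright in the tray, the rod is still out at the middle and the bystanders are in place. I'll hand in.

```bash
python3 -c "
from plant import robot
print(robot.hand_in(), robot.sense()['time_s'])"
```

```text
the job is handed in; nothing more can be done
the job is handed in; nothing more can be done
```

I did the whole job in the order asked and handed it in at about 41 s of the 210 s allowed. The hand-in gave no verdict.

- **Rod:** I pulled it 14.5 mm to the middle click and let go. A close view afterwards showed it staying there, and it still looked unmoved in the last pictures.
- **Vent tap:** I opened it by 1.59 rad, and at the end turned it shut by 1.60 rad. It finished against its stop, with the bar crosswise to the nozzle.
- **Lid:** I laid it dome up on the mat, then put it back. It seated at the predicted height (gripper at 0.2612 m) with an upward contact force, and it looks level and home in the pictures.
- **Bottles:** three were there, and all three stand upright in the tray. The desiccator looked empty from above before I put the lid back.

The first grip on the tap caught its collar instead of the bar, so I reopened, rose 9 mm and gripped again before turning. Several grips showed about 5 N of upward force, far below the limits. I saw no bottle knocked aside and no slackening of the grip. In the final pictures, the bystanders in view and the pink look-alike were where they started. No final check failed.

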